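# Slide the firebox door under the leaf spring of its holding jig

### The arm

A 6-joint arm with a two-finger parallel gripper is mounted at the origin on the work surface. World frame = base frame: x ahead of the robot, y to its left, z up, the work surface at z = 0. Lengths are in m, angles in rad, forces in N, time in s.
With the tool pointing down it reaches from about 0.3 to 0.775 m from the base axis. Payload 14.6 kg.
Tool frame: the origin (TCP) lies on the mounting face of the last link; the fingertips stand 199 mm ahead of it and the grasp point (between the pads) lies 180 mm ahead of it; z points along the fingers, y is the line along which they close (so a half turn about z gives the same grasp; the last joint's range is limited). The gripper opens to 94 mm and grips with 3 to 60 N. Pads are 16 mm wide; open, the fingers measure 119 mm over their backs; the gripper's body (75 mm by 177 mm) begins 78 mm behind the grasp point.
Start: joints at [1.186, 0.3, 1.521, -0, 1.321, -0.067], TCP at [0.172, 0.522, 0.405] pointing down, gripper open.
Joint ranges: [-3.03, 3.03], [-0.79, 2.21], [0.23, 2.52], [-1.04, 4.18], [0, 3.07], [-2.55, 2.55]. Speed limits (rad/s): [2.22, 2.22, 2.57, 3.14, 3.14, 3.14].

### API

Orientations are given as [roll, pitch, yaw] about the fixed x, y, z axes, in that order (R = Rz(yaw) Ry(pitch) Rx(roll)).
In Python, from station import get_obs, camera, hand_in gives the robot as it stands.
- The arm moves only by the tool apply_moves, never from a script. Its argument "increments" is a list of rows, each an object of numbers: "tx", "ty", "tz": the shift along the tool's x, y, z as a fraction of full scale; "ax", "ay", "az": the turn, a rotation vector about the tool's x, y, z as a fraction of full scale. In form: [{"tx": .., "ty": .., "tz": .., "ax": .., "ay": .., "az": ..}, ...]. A call has 1 to 12 rows; each row shifts and turns the commanded pose from where the row before left it, along the tool's axes as they then stand; what a row does not reach is not made up. Full scale, the value 1, is 30 mm for a shift and 5 degrees for a turn. A row lasts 1/8 s, in which the tool goes at most 62.5 mm and 10.7 degrees, less where a joint would pass 70% of its speed; a pose out of reach is approached as far as the arm can. A call with a number of a shift or a turn outside -1 to 1 is refused whole. A call with a gripper value outside its range is refused whole. "jaw" is the closure, from 0 (fully open) to 1 (shut), set as the call begins (left out, the last holds). The fingers move at their own pace and stop on an object; "force" is the grip in N (left out, the last holds). Time passes only in rows, so rows that do not move let the fingers close. It gives the time, the measured TCP pose, the force, the opening and the grip force at its end, in the units of the state.
- get_obs(): the state, without advancing time (a new reading comes with each control period).
- camera(name): name is "scene" or "top" or "wrist"; returns a dict with "pixels" (400x640x3 uint8, red, green, blue), "camera_matrix" (3x3 intrinsics, pixels), "R" (3x3) and "t" (3): a world point X has camera coordinates R X + t; the wrist camera has in their place "T_tool_cam" (4x4, takes a point from camera to tool coordinates, whose origin is the TCP and whose axes are the flange's). Camera axes: x right, y down, z forward; pixel columns grow to the right and rows downward; lengths in m; the calibration is good to about 2 mm. The wrist camera is an equidistant fisheye: a pixel r from the principal point sees the ray r / f radians off the axis. A picture is of the moment at which its call begins: read the wrist's pose just before it. There is no depth.
- hand_in(): hands the job in; it is judged then, once.
The state is a dict: "time_s": time; "qpos": joint angles; "joint_vel": joint speeds; "tau": joint torques, N m; "ee_pos": TCP position; "eef_rot": TCP orientation; "force": force on the tool from outside, world axes, zero at the start; "moment": the same for the moment, N m; "grip_width": finger opening in m; "grip_force": force on a finger pad.
Only numpy, scipy, OpenCV 4.12 (cv2) and the standard library are available. Lean on these libraries where they do the work, as an engineer would, in place of code of your own. Each camera call takes 0.05 s, during which the arm holds its last target. There are 200 camera calls.

### The job

Get the black firebox door clamped in its holding jig: with a fingertip, press the door down hard against its sprung bed and, keeping it pressed, slide it under the cross bar and the leaf spring until its nose is fully home against the end stop, then let go and move clear. Only press and push the door: do not lift it, do not touch the leaf spring, and leave the steam dome, the wheels and the lubricator where they are.

Things in the scene. Friction and masses are not known exactly. Their poses are not given: they have to be found in the camera images.
- jig: Fixed aluminium holding jig, base 260 x 110 mm; the door slides along its +x axis (its long axis). Origin under the middle of the base, on the desk; z up. Two side rails (inner faces at y = +-37.5 mm, tops 40 mm above the desk) guide the door; at the +x end are a dark cross bar, a leaf spring and an end stop.
- bed: Flat sprung steel bed between the rails, 71 mm wide, jig x = -124 to +96 mm, top 34 mm above the desk; origin as the jig's, sinking with it. It sinks level, at most 10 mm, when the door on it is pressed: about 4 N starts it, then 0.9 N more per mm (10 N at 7 mm, 13 N at 10 mm).
- door: Loose black cast firebox door, 0.3 kg, plate 130 (x) x 72 (y) x 12 mm lying on the bed, its +x along the jig's +x. Origin: centre of its underside. A raised bar across it (plain steel, x = 0 to 10 mm, 60 mm wide, 13 mm high) gives the finger something to push on. Behind it (x = -65 to 0) is the flat tread to press on; ahead of it the flat tongue that goes under the cross bar and spring.
- door_nose (a point): Middle of the door's leading edge, on its top face (door x = 65 mm). Unpressed the top is 46 mm above the desk, 4 mm too high for the cross bar, so the nose strikes it; pressed 6 to 9 mm down it passes. When let go under the bar, the bed lifts the door against the bar and holds it there.
- door_tread (a point): Middle of the tread on the door's top face, where to press (door x = -26 mm, 12 mm above the underside).
- bar_edge (a point): Middle of the lower near edge of the dark steel cross bar that spans the channel (jig x = 50 to 60 mm, underside 42 mm, top 56 mm above the desk). With the door fully home, its raised bar is still 8 mm short of the cross bar.
- stop_face (a point): Point on the face of the end stop (jig x = 97 mm, on the centre line, 41 mm above the desk; the stop's top is at 50 mm); the nose must come up to this face.
- leaf: Steel leaf spring, 34 mm long, 44 mm wide, hinged behind the cross bar (origin on the hinge, 54 mm above the desk, jig x = 62 mm), sloping down 40 degrees towards the stop. The door's nose lifts it as it passes; it drags on the door with 2 to 3 N.
- leaf_tip (a point): Middle of the leaf spring's free edge; 32 mm above the desk at rest, about 42 mm when it rides on the door.
- dome: Bystander: copper steam dome, 64 mm across, 68 mm tall, standing beside the jig. Origin: centre of its underside.
- wheel_a: Bystander: brass spoke wheel, 83 mm across, 14 mm thick, lying flat beside the jig. Origin: centre of its underside.
- wheel_b: Bystander: second brass spoke wheel, like the first.
- lubricator: Bystander: small chrome lubricator, 44 mm across the foot, 58 mm tall, with a short pipe at its side. Origin: centre of its underside.
Not all that is in view belongs to the job. Of the things that look like the door, the smallest one is meant.

How it is judged:
By the outcome, as a careful person would: the job done as asked, in the order asked, and still so for the second after the job is handed in, with the robot touching nothing.
It also fails if it takes over 38 s, if anything falls off the work surface, if the arm or the gripper's body presses on something with over 40 N, if the wrist force passes 120 N, or if a joint passes its speed limit or range.

## Working session

There is one attempt and no reset: what is moved stays moved. The work goes in short steps, Python scripts to look and compute and a tool call to move; the robot and the scene stay as the last step left them, time stands still between calls to the robot, and variables do not carry over. Pictures are saved under pics/ and viewed, at most 10 in all, crops included, and the job is handed in when it is done.

Besides the shell and the picture viewer there is one more tool, called after "Call:" as name([rows], argument=value, ...), one row to a line, values as JSON. apply_moves: Moves the arm, as the interface text tells. Its arguments: {"type":"object","properties":{"increments":{"type":"array"},"jaw":{"type":"number"},"force":{"type":"number"}},"required":["increments"]}

```bash
mkdir -p pics
cat > h.py <<'E'
import numpy as np,cv2
from station import get_obs,camera
def ray_z(c,u,v,z):
    K,R,t=np.array(c["camera_matrix"]),np.array(c["R"]),np.array(c["t"])
    C=-R.T@t; d=R.T@np.linalg.inv(K)@np.array([u,v,1.])
    return C+d*(z-C[2])/d[2]
def proj(c,X):
    K,R,t=np.array(c["camera_matrix"]),np.array(c["R"]),np.array(c["t"])
    p=K@(R@np.array(X)+t); return p[:2]/p[2]
E
python3 - <<'E'
from h import *
import pickle
cs={}
for n in("top","scene"):
    c=camera(n);cs[n]=c;cv2.imwrite(f"pics/{n}0.png",c["pixels"][:,:,::-1])
    R=np.array(c["R"]);print(n,np.round(-R.T@np.array(c["t"]),3),np.round(R,2).tolist(),np.array(c["camera_matrix"]).tolist())
pickle.dump(cs,open("c0.pkl","wb"))
print(get_obs())
E
```

```text
top [0.394 0.046 0.997] [[-0.02, -1.0, 0.02], [-0.99, 0.01, -0.16], [0.16, -0.02, -0.99]] [[510.6440615445666, 0.0, 308.2063971008733], [0.0, 510.6440615445666, 197.80275541620853], [0.0, 0.0, 1.0]]
scene [ 1.124 -0.105  0.717] [[0.29, 0.96, -0.0], [0.72, -0.22, -0.66], [-0.64, 0.19, -0.75]] [[444.1718860861418, 0.0, 317.95038961951786], [0.0, 444.1718860861418, 205.02238134665848], [0.0, 0.0, 1.0]]
{'time_s': 0.1, 'qpos': array([ 1.18638488e+00,  3.00421532e-01,  1.52152753e+00,  1.86379947e-05,
        1.32067199e+00, -6.66237359e-02]), 'joint_vel': array([-0.00116804, -0.00199927, -0.00108084, -0.00072856, -0.00048656,
       -0.00046176]), 'tau': array([ 1.77925944e-03, -5.32647443e+01, -3.53283334e+01,  7.09837326e-02,
        2.34676333e-02, -2.05218038e-05]), 'ee_pos': array([0.17185971, 0.52243054, 0.40413606]), 'eef_rot': array([-3.14056775e+00, -8.64776525e-05,  2.82380028e+00]), 'force': array([-0.642427  , -0.032565  ,  0.22221603]), 'moment': array([-0.02032579, -0.05061005, -0.02563917]), 'grip_force': 0.0, 'grip_width': 0.09388462204789091}
```

View pics/top0.png

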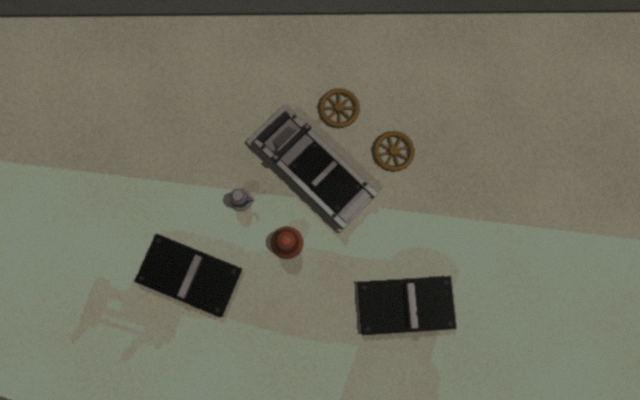

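View pics/scene0.png

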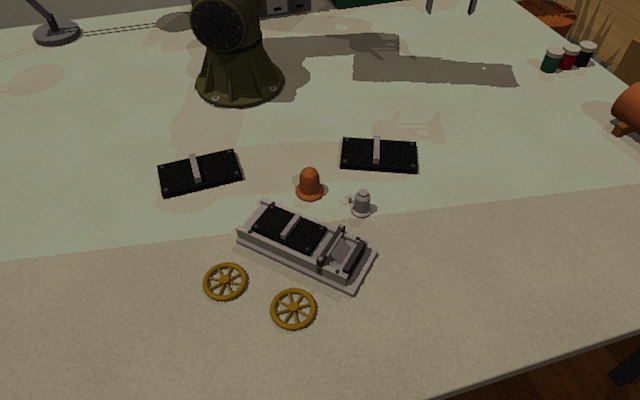

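Three things look like the door. In the top view they are at (188,275), (405,305) and (322,172). The last is the smallest and lies in the jig between the rails, so it fits the description. I'll confirm with an enlarged crop and measure from it.

Run:
```python
from h import *
a=cv2.imread("pics/top0.png")[95:240,235:395]
a=cv2.convertScaleAbs(cv2.resize(a,None,fx=4,fy=4,interpolation=cv2.INTER_CUBIC),alpha=1.7)
cv2.imwrite("pics/topcrop.png",a)
a=cv2.imread("pics/scene0.png")[190:300,225:385]
a=cv2.convertScaleAbs(cv2.resize(a,None,fx=5,fy=5,interpolation=cv2.INTER_CUBIC),alpha=1.7)
cv2.imwrite("pics/scenecrop.png",a)
```

```text
(no output)
```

View pics/topcrop.png

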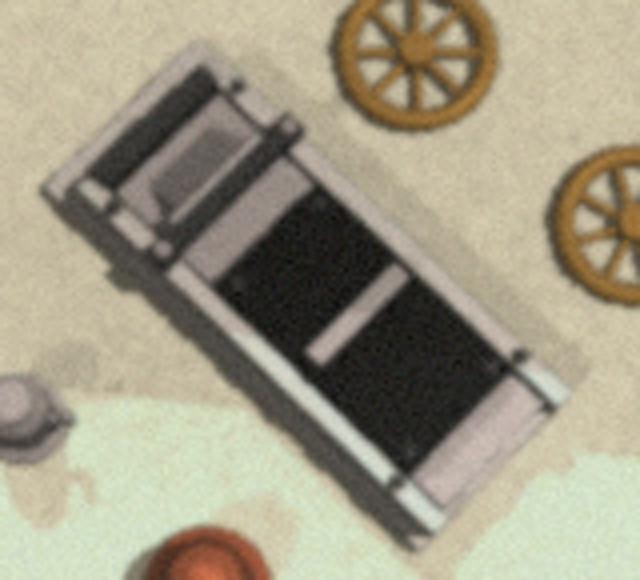

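View pics/scenecrop.png

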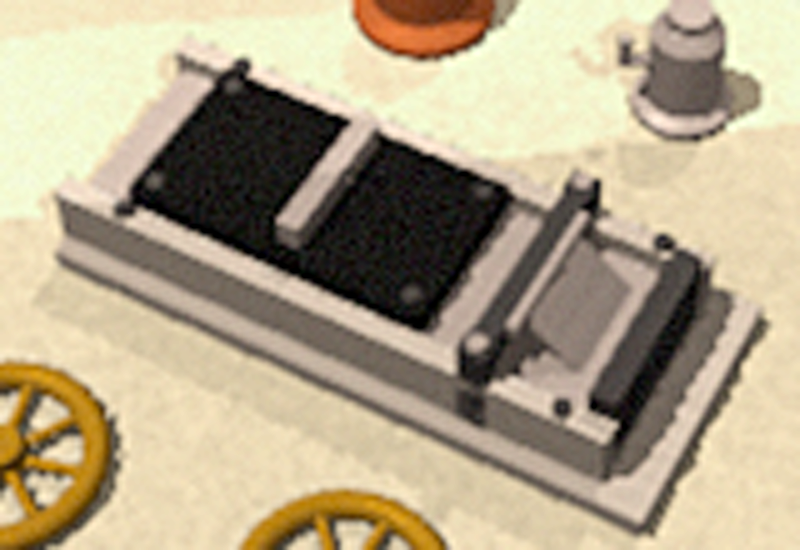

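```bash
cat > fit.py <<'E'
from h import *
import pickle
from scipy.optimize import least_squares
cs=pickle.load(open("c0.pkl","rb"))
T=lambda p:((np.array(p)+.5)/4-.5+[235,95]); S=lambda p:((np.array(p)+.5)/5-.5+[225,190])
obs=[]
# y left of jig x: top-view left = jig +x up-left => +y is down-left (near robot) side
for n,f,l in(("top",T,{(65,-36,46):(318,188),(65,36,46):(218,278),(-65,-36,46):(505,368),(-65,36,46):(405,468),(5,-30,59):(402,268),(5,30,59):(316,358)}),
 ("scene",S,{(65,36,46):(508,190),(65,-36,46):(425,325),(-65,36,46):(228,82),(-65,-36,46):(135,195),(5,30,59):(368,125),(5,-30,59):(288,225)})):
    for k,v in l.items(): obs.append((n,np.array(k)/1e3,f(v)))
def W(p,X):
    c,s=np.cos(p[2]),np.sin(p[2]); return np.array([p[0]+c*X[0]-s*X[1],p[1]+s*X[0]+c*X[1],X[2]])
def res(p): return np.concatenate([proj(cs[n],W(p,X))-v for n,X,v in obs])
if __name__=="__main__":
    x0=[*ray_z(cs["top"],*T((360,310)),.046)[:2],.7]
    r=least_squares(res,x0); p=r.x; print("door",p,np.degrees(p[2])); print(np.round(r.fun.reshape(-1,2),1).tolist())
    # jig features -> door-frame coords
    def loc(q):
        c,s=np.cos(p[2]),np.sin(p[2]);d=q[:2]-p[:2];return np.round(1e3*np.array([c*d[0]+s*d[1],-s*d[0]+c*d[1]]),1)
    for nm,n,f,z,pts in(("bar near top edge x50","top",T,.056,[(240,195)]),("bar far top edge x60","top",T,.056,[(222,182)]),
      ("stop top face edge x97","top",T,.05,[(220,92),(110,187)]),("bed rear x-124","top",T,.034,[(545,400),(428,505)]),
      ("bar x50 near top edge","scene",S,.056,[(530,258)]),
      ("rail tops outer/inner y","top",T,.04,[(172,268),(190,262),(440,520),(408,492)])):
        print(nm,n,[loc(ray_z(cs[n],*f(q),z)).tolist() for q in pts])
E
python3 fit.py
```

```text
door [ 0.5938874  -0.0042059   0.77503934] 44.40648331689227
[[-0.5, -2.2], [-1.9, 1.2], [1.6, -0.5], [0.3, 1.3], [-0.8, -0.2], [-1.6, -0.5], [0.5, 0.4], [-1.2, 0.3], [-0.2, -2.1], [-1.8, -0.2], [-0.1, -0.2], [-0.3, 1.3]]
bar near top edge x50 top [[83.4, -2.7]]
bar far top edge x60 top [[93.9, -1.2]]
stop top face edge x97 top [[127.5, -33.4], [131.4, 37.2]]
bed rear x-124 top [[-87.2, -38.0], [-82.5, 37.9]]
bar x50 near top edge scene [[89.6, 4.6]]
rail tops outer/inner y top [[84.2, 42.9], [80.2, 34.7], [-91.6, 39.9], [-71.6, 40.9]]
```

```bash
cat >> fit.py <<'E'
    for n in("top","scene"):
        o=[x for x in obs if x[0]==n]
        r=least_squares(lambda p:np.concatenate([proj(cs[m],W(p,X))-v for m,X,v in o]),p)
        print(n,r.x[:2],np.degrees(r.x[2]),np.round(r.fun.reshape(-1,2),1).tolist())
    # rectified dark mask on z=46mm plane, 0.5 mm/px, both views
    out=[]
    for n in("top","scene"):
        g=[(-110,-60),(150,-60),(150,60),(-110,60)]
        src=np.float32([proj(cs[n],W(p,np.array([a/1e3,b/1e3,.046]))) for a,b in g])
        H=cv2.getPerspectiveTransform(src,np.float32([((a+110)*3,(60-b)*3) for a,b in g]))
        im=cv2.warpPerspective(cs[n]["pixels"][:,:,::-1],H,(780,360),flags=cv2.INTER_CUBIC)[:,:,:]
        im=cv2.resize(cv2.convertScaleAbs(im,alpha=1.7),(780,295) if 0 else (650,300)); out.append(im)
    cv2.imwrite("pics/rect.png",np.vstack(out))
E
python3 fit.py | tail -2
```

```text
top [ 0.59359314 -0.00512882] 43.69308508843102 [[0.5, -2.2], [-1.3, 0.9], [2.0, 0.1], [0.3, 1.6], [-0.2, 0.0], [-1.3, -0.5]]
scene [ 0.59427711 -0.00329269] 45.30226616531087 [[1.0, -0.1], [-0.1, 0.1], [-0.2, -1.8], [-1.4, 0.3], [0.2, -0.3], [0.4, 1.4]]
```

View pics/rect.png

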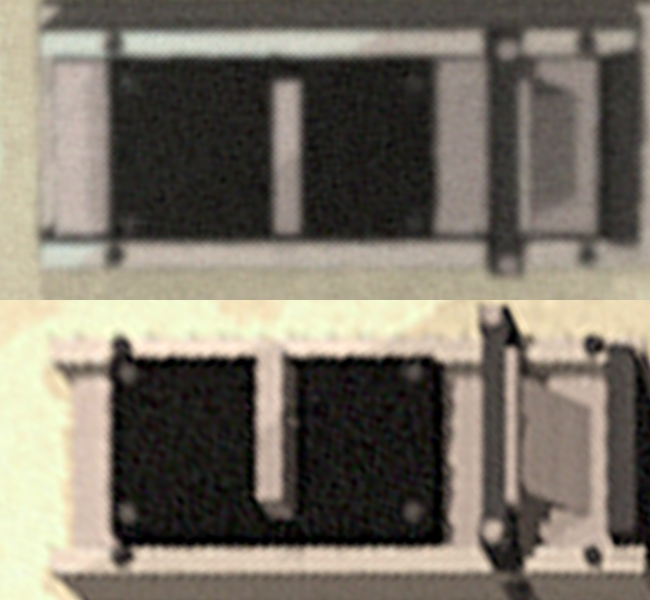

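The crops show the door in the jig: the plate in the top crop has its nose at about (268,233) and rear edge at about (455,418), with the raised bar at (360,312). The door pose is x 0.594, y -0.004, yaw 44.4°. The travel to the stop is about 67 mm. I'll turn the tool into line first and close the fingers.

Call:
apply_moves([
  {"az":0.98},
  {"az":0.98},
  {"az":0.98},
  {"az":0.98},
  {"az":0.98},
  {"az":0.98},
  {"az":0.98},
  {"az":0.98},
  {"az":0.98},
  {"az":0.98},
  {"az":0.98},
  {"az":0.98},
], jaw=1, force=30)

```text
schema error: expected keys tx, ty, tz, ax, ay, az
```

Call:
apply_moves([
  {"az":0.98},
  {"az":0.98},
  {"az":0.98},
  {"az":0.98},
  {"az":0.98},
  {"az":0.98},
  {"az":0.98},
  {"az":0.98},
  {"az":0.98},
  {"az":0.98},
  {"az":0.98},
  {"az":0.96},
])

```text
schema error: expected keys tx, ty, tz, ax, ay, az
```

```bash
cat > to.py <<'E'
import sys
from h import *
from scipy.spatial.transform import Rotation as Ro
def st():
    o=get_obs();R=Ro.from_euler("xyz",o["eef_rot"]).as_matrix();return o,R
if __name__=="__main__":
    o,R=st();X=np.array([float(a) for a in sys.argv[1:4]])
    print(o["time_s"],o["ee_pos"],np.degrees(o["eef_rot"]),"force tool",R.T@o["force"],"grip",o["grip_width"],o["qpos"].round(2))
    print("units",(R.T@(X-o["ee_pos"]))/.03)
E
python3 to.py .5750 -.0221 .300
```

```text
0.1 [0.17185971 0.52243054 0.40413606] [-1.79941277e+02 -4.95480451e-03  1.61791838e+02] force tool [ 0.60010273 -0.23190129 -0.22192657] grip 0.09388462204789091 [ 1.19  0.3   1.52  0.    1.32 -0.07]
units [-18.43708874 -13.03961105   3.48297386]
```

Call:
apply_moves([
  {"tx":0,"ty":0,"tz":0,"ax":0,"ay":0,"az":0.98},
  {"tx":0,"ty":0,"tz":0,"ax":0,"ay":0,"az":0.98},
  {"tx":0,"ty":0,"tz":0,"ax":0,"ay":0,"az":0.98},
  {"tx":0,"ty":0,"tz":0,"ax":0,"ay":0,"az":0.98},
  {"tx":0,"ty":0,"tz":0,"ax":0,"ay":0,"az":0.98},
  {"tx":0,"ty":0,"tz":0,"ax":0,"ay":0,"az":0.98},
  {"tx":0,"ty":0,"tz":0,"ax":0,"ay":0,"az":0.98},
  {"tx":0,"ty":0,"tz":0,"ax":0,"ay":0,"az":0.98},
  {"tx":0,"ty":0,"tz":0,"ax":0,"ay":0,"az":0.98},
  {"tx":0,"ty":0,"tz":0,"ax":0,"ay":0,"az":0.98},
  {"tx":0,"ty":0,"tz":0,"ax":0,"ay":0,"az":0.98},
  {"tx":0,"ty":0,"tz":0,"ax":0,"ay":0,"az":0.98},
], jaw=1, force=30)

```text
time_s: 1.6
ee_pos: [0.1718, 0.5224, 0.4043]
eef_rot: [-3.141, 0.001, 1.795]
force: [-0.2, -0.4, 0.9]
grip_width: 0.0005
grip_force: 0.0
```

Call:
apply_moves([
  {"tx":0,"ty":0,"tz":0,"ax":0,"ay":0,"az":0.98},
  {"tx":0,"ty":0,"tz":0,"ax":0,"ay":0,"az":0.98},
  {"tx":0,"ty":0,"tz":0,"ax":0,"ay":0,"az":0.98},
  {"tx":0,"ty":0,"tz":0,"ax":0,"ay":0,"az":0.98},
  {"tx":0,"ty":0,"tz":0,"ax":0,"ay":0,"az":0.98},
  {"tx":0,"ty":0,"tz":0,"ax":0,"ay":0,"az":0.98},
  {"tx":0,"ty":0,"tz":0,"ax":0,"ay":0,"az":0.98},
  {"tx":0,"ty":0,"tz":0,"ax":0,"ay":0,"az":0.98},
  {"tx":0,"ty":0,"tz":0,"ax":0,"ay":0,"az":0.98},
  {"tx":0,"ty":0,"tz":0,"ax":0,"ay":0,"az":0.98},
  {"tx":0,"ty":0,"tz":0,"ax":0,"ay":0,"az":0.98},
  {"tx":0,"ty":0,"tz":0,"ax":0,"ay":0,"az":0.96},
])

```text
time_s: 3.1
ee_pos: [0.1719, 0.5224, 0.4043]
eef_rot: [3.141, 0.001, 0.77]
force: [0.2, -1.0, 0.1]
grip_width: 0.0009
grip_force: 0.0
```

```bash
python3 to.py .5750 -.0221 .300
```

```text
3.1 [0.17187247 0.5224292  0.40429741] [1.79982342e+02 3.89174819e-02 4.41282823e+01] force tool [-0.54553856  0.83717796 -0.05865578] grip 0.0008837243222815803 [ 1.19  0.3   1.52 -0.    1.32  1.99]
units [-2.99029961 22.38353061  3.48551102]
```

Call:
apply_moves([
  {"tx":-0.125,"ty":0.933,"tz":0.145,"ax":0,"ay":0,"az":0},
  {"tx":-0.125,"ty":0.933,"tz":0.145,"ax":0,"ay":0,"az":0},
  {"tx":-0.125,"ty":0.933,"tz":0.145,"ax":0,"ay":0,"az":0},
  {"tx":-0.125,"ty":0.933,"tz":0.145,"ax":0,"ay":0,"az":0},
  {"tx":-0.125,"ty":0.933,"tz":0.145,"ax":0,"ay":0,"az":0},
  {"tx":-0.125,"ty":0.933,"tz":0.145,"ax":0,"ay":0,"az":0},
  {"tx":-0.125,"ty":0.933,"tz":0.145,"ax":0,"ay":0,"az":0},
  {"tx":-0.125,"ty":0.933,"tz":0.145,"ax":0,"ay":0,"az":0},
  {"tx":-0.125,"ty":0.933,"tz":0.145,"ax":0,"ay":0,"az":0},
  {"tx":-0.125,"ty":0.933,"tz":0.145,"ax":0,"ay":0,"az":0},
  {"tx":-0.125,"ty":0.933,"tz":0.145,"ax":0,"ay":0,"az":0},
  {"tx":-0.125,"ty":0.933,"tz":0.145,"ax":0,"ay":0,"az":0},
])

```text
time_s: 4.6
ee_pos: [0.3746, 0.2498, 0.3521]
eef_rot: [-3.141, 0.0, 0.773]
force: [1.0, 0.9, 0.1]
grip_width: 0.0004
grip_force: 0.0
```

Call:
apply_moves([
  {"tx":-0.125,"ty":0.933,"tz":0.145,"ax":0,"ay":0,"az":0},
  {"tx":-0.125,"ty":0.933,"tz":0.145,"ax":0,"ay":0,"az":0},
  {"tx":-0.125,"ty":0.933,"tz":0.145,"ax":0,"ay":0,"az":0},
  {"tx":-0.125,"ty":0.933,"tz":0.145,"ax":0,"ay":0,"az":0},
  {"tx":-0.125,"ty":0.933,"tz":0.145,"ax":0,"ay":0,"az":0},
  {"tx":-0.125,"ty":0.933,"tz":0.145,"ax":0,"ay":0,"az":0},
  {"tx":-0.125,"ty":0.933,"tz":0.145,"ax":0,"ay":0,"az":0},
  {"tx":-0.125,"ty":0.933,"tz":0.145,"ax":0,"ay":0,"az":0},
  {"tx":-0.125,"ty":0.933,"tz":0.145,"ax":0,"ay":0,"az":0},
  {"tx":-0.125,"ty":0.933,"tz":0.145,"ax":0,"ay":0,"az":0},
  {"tx":-0.125,"ty":0.933,"tz":0.145,"ax":0,"ay":0,"az":0},
  {"tx":-0.125,"ty":0.933,"tz":0.145,"ax":0,"ay":0,"az":0},
])

```text
time_s: 6.1
ee_pos: [0.577, -0.0221, 0.2998]
eef_rot: [-3.141, 0.0, 0.773]
force: [0.0, 0.5, 0.1]
grip_width: 0.0006
grip_force: 0.0
```

```bash
python3 to.py .5750 -.0221 .248
python3 - <<'E'
from h import *
c=camera("wrist");cv2.imwrite("pics/w1.png",cv2.convertScaleAbs(c["pixels"][:,:,::-1],alpha=1.5));print(c["camera_matrix"],c["T_tool_cam"])
E
```

```text
6.1 [ 0.57698212 -0.0220514   0.29977362] [-1.79973602e+02  2.40866657e-02  4.42888732e+01] force tool [ 0.38678135 -0.37808688 -0.07477111] grip 0.000593150897840565 [-0.1   0.46  1.55 -0.    1.13  0.7 ]
units [-0.04770099 -0.0441809   1.72582809]
[[309.70691629   0.         316.17635902]
 [  0.         309.70691629 204.46070101]
 [  0.           0.           1.        ]] [[-2.31462457e-04 -9.68224816e-01 -2.50081293e-01  7.36508475e-02]
 [ 9.99999729e-01 -4.91969154e-05 -7.35075853e-04 -5.25359271e-04]
 [ 6.99415454e-04 -2.50081395e-01  9.68224564e-01  2.04835797e-02]
 [ 0.00000000e+00  0.00000000e+00  0.00000000e+00  1.00000000e+00]]
```

View pics/w1.png

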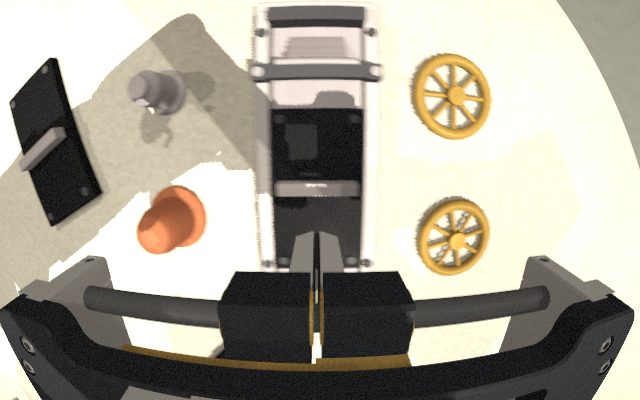

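The wrist view shows the jig lined up with the image, its axis at u≈317. The fingertips at (317,235) are behind the raised bar at (317,190). The nose is at v≈107, the cross bar at v≈72 and the stop at v≈24. I'll check the distances.

Run:
```python
from h import *
from to import st
c=camera("wrist");o,R=st();K=np.array(c["camera_matrix"]);T=np.array(c["T_tool_cam"])
for nm,u,v,z in(("barback",317,196,.059),("nose",318,107,.046),("nose R",362,108,.046),("nose L",274,110,.046),("xbar near",316,79,.042),("stop face top",316,26,.05),("stop bottom",316,29,.034),("doorcorner rear R",363,262,.046)):
    d=np.array([u-K[0,2],v-K[1,2]])/K[0,0];r=np.hypot(*d);ray=np.array([*(d/r*np.sin(r)),np.cos(r)])
    C=R@T[:3,3]+o["ee_pos"];w=R@T[:3,:3]@ray;X=C+w*(z-C[2])/w[2]
    print(nm,X.round(4),"from TCP in tool mm",(1e3*(R.T@(X-o["ee_pos"]))).round(1))
```

```text
barback [ 0.5936 -0.0067  0.059 ] from TCP in tool mm [ 2.320e+01 -1.000e-01  2.403e+02]
nose [0.6406 0.0379 0.046 ] from TCP in tool mm [ 88.1   0.7 253.2]
nose R [0.6633 0.0142 0.046 ] from TCP in tool mm [ 87.8  33.5 253.2]
nose L [0.6164 0.0602 0.046 ] from TCP in tool mm [ 86.3 -32.1 253.2]
xbar near [0.6553 0.0543 0.042 ] from TCP in tool mm [110.   -0.8 257.2]
stop face top [0.6842 0.0824 0.05  ] from TCP in tool mm [150.3  -0.8 249.2]
stop bottom [0.6861 0.0843 0.034 ] from TCP in tool mm [153.   -0.8 265.2]
doorcorner rear R [ 0.5778 -0.0755  0.046 ] from TCP in tool mm [-35.9  38.3 253.3]
```

Call:
apply_moves([
  {"tx":0,"ty":0,"tz":0.8,"ax":0,"ay":0,"az":0},
  {"tx":0,"ty":0,"tz":0.7,"ax":0,"ay":0,"az":0},
  {"tx":0,"ty":0,"tz":0.2,"ax":0,"ay":0,"az":0},
  {"tx":0,"ty":0,"tz":0.1,"ax":0,"ay":0,"az":0},
  {"tx":0,"ty":0,"tz":0.1,"ax":0,"ay":0,"az":0},
  {"tx":0,"ty":0,"tz":0.1,"ax":0,"ay":0,"az":0},
  {"tx":0,"ty":0,"tz":0,"ax":0,"ay":0,"az":0},
])

```text
time_s: 7.08
ee_pos: [0.5766, -0.0211, 0.241]
eef_rot: [3.141, -0.001, 0.773]
force: [-3.1, 2.1, 7.6]
grip_width: 0.0008
grip_force: 3.6
```

```bash
python3 to.py .6 0 .2375
```

```text
7.075 [ 0.57663342 -0.02108027  0.24102501] [ 1.79968707e+02 -4.31441646e-02  4.42954520e+01] force tool [-0.741955   -3.60055724 -7.59337975] grip 0.0008229458570619266 [-0.1   0.54  1.59  0.    1.01  0.7 ]
units [1.04811706 0.04093832 0.11831202]
```

Call:
apply_moves([
  {"tx":0,"ty":0,"tz":0.135,"ax":0,"ay":0,"az":0},
  {"tx":0,"ty":0,"tz":0,"ax":0,"ay":0,"az":0},
  {"tx":0.15,"ty":0,"tz":0,"ax":0,"ay":0,"az":0},
  {"tx":0.15,"ty":0,"tz":0,"ax":0,"ay":0,"az":0},
  {"tx":0.15,"ty":0,"tz":0,"ax":0,"ay":0,"az":0},
  {"tx":0.15,"ty":0,"tz":0,"ax":0,"ay":0,"az":0},
  {"tx":0,"ty":0,"tz":0,"ax":0,"ay":0,"az":0},
])

```text
time_s: 7.95
ee_pos: [0.5897, -0.009, 0.2375]
eef_rot: [3.14, -0.001, 0.773]
force: [-3.1, -2.5, 10.1]
grip_width: 0.0003
grip_force: 7.1
```

```bash
python3 to.py .6 0 .2375
```

```text
7.95 [ 0.58972539 -0.00895108  0.23754156] [ 1.79891815e+02 -3.09727622e-02  4.42918598e+01] force tool [ -3.98167025  -0.37584808 -10.11367672] grip 0.000325889721268858 [-0.08  0.57  1.55 -0.    1.02  0.72]
units [0.45350396 0.02558975 0.00167893]
```

Call:
apply_moves([
  {"tx":0.15,"ty":0,"tz":0,"ax":0,"ay":0,"az":0},
  {"tx":0.15,"ty":0,"tz":0,"ax":0,"ay":0,"az":0},
  {"tx":0.15,"ty":0,"tz":0,"ax":0,"ay":0,"az":0},
  {"tx":0.15,"ty":0,"tz":0,"ax":0,"ay":0,"az":0},
  {"tx":0.15,"ty":0,"tz":0,"ax":0,"ay":0,"az":0},
  {"tx":0.15,"ty":0,"tz":0,"ax":0,"ay":0,"az":0},
])

```text
time_s: 8.7
ee_pos: [0.6089, 0.0097, 0.2375]
eef_rot: [3.14, 0.0, 0.773]
force: [-6.2, -5.3, 10.2]
grip_width: 0.0001
grip_force: 8.2
```

```bash
python3 to.py .6 0 .2375
```

```text
8.7 [0.60890996 0.00967961 0.23749085] [1.79912021e+02 1.60502381e-02 4.42804233e+01] force tool [ -8.1090563   -0.5195399  -10.15285992] grip 0.00013266931166091255 [-0.04  0.61  1.49 -0.    1.04  0.75]
units [-4.37898087e-01  2.36424320e-02 -1.46096843e-04]
```

Call:
apply_moves([
  {"tx":0.15,"ty":0,"tz":0,"ax":0,"ay":0,"az":0},
  {"tx":0.15,"ty":0,"tz":0,"ax":0,"ay":0,"az":0},
  {"tx":0.15,"ty":0,"tz":0,"ax":0,"ay":0,"az":0},
  {"tx":0.15,"ty":0,"tz":0,"ax":0,"ay":0,"az":0},
  {"tx":0.15,"ty":0,"tz":0,"ax":0,"ay":0,"az":0},
])

```text
time_s: 9.32
ee_pos: [0.6249, 0.0253, 0.2374]
eef_rot: [3.14, 0.001, 0.773]
force: [-6.3, -7.1, 10.1]
grip_width: 0.0008
grip_force: 8.8
```

```bash
python3 to.py .6 0 .2375
python3 - <<'E'
from h import *
c=camera("wrist");cv2.imwrite("pics/w2.png",cv2.convertScaleAbs(cv2.resize(c["pixels"][0:280,220:420,::-1],None,fx=2.1,fy=2.1,interpolation=cv2.INTER_CUBIC),alpha=1.2))
E
```

```text
9.325 [0.62493131 0.02527325 0.23740057] [1.79926868e+02 4.80834077e-02 4.42781537e+01] force tool [ -9.4859172    0.63986854 -10.12616725] grip 0.0007744076730969571 [-0.02  0.64  1.44 -0.    1.06  0.78]
units [-1.18313991  0.02296988 -0.00229224]
```

View pics/w2.png

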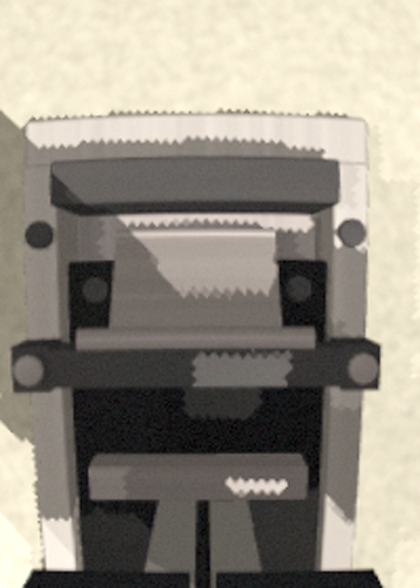

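The crop shows the door under the cross bar. Its nose is at about v=262 and the stop face at about v=212, and the leaf rides on the door. I'll go on slowly.

Call:
apply_moves([
  {"tx":0.1,"ty":0,"tz":0,"ax":0,"ay":0,"az":0},
  {"tx":0.1,"ty":0,"tz":0,"ax":0,"ay":0,"az":0},
  {"tx":0.1,"ty":0,"tz":0,"ax":0,"ay":0,"az":0},
  {"tx":0.1,"ty":0,"tz":0,"ax":0,"ay":0,"az":0},
])

```text
time_s: 9.88
ee_pos: [0.6334, 0.0335, 0.2372]
eef_rot: [3.141, 0.001, 0.773]
force: [-6.3, -6.0, 8.8]
grip_width: 0.0002
grip_force: 8.3
```

Call:
apply_moves([
  {"tx":0.05,"ty":0,"tz":0,"ax":0,"ay":0,"az":0},
  {"tx":0.05,"ty":0,"tz":0,"ax":0,"ay":0,"az":0},
])

```text
time_s: 10.12
ee_pos: [0.6355, 0.0355, 0.2372]
eef_rot: [3.141, 0.002, 0.773]
force: [-13.3, -12.4, 13.4]
grip_width: 0.0004
grip_force: 12.3
```

```bash
python3 to.py .6 0 .2375
```

```text
10.125 [0.63549239 0.03554617 0.2372069 ] [1.79948867e+02 9.68208581e-02 4.42790150e+01] force tool [-18.22650315  -0.35504571 -13.41164177] grip 0.00040556058587076543 [-0.    0.66  1.4  -0.    1.08  0.8 ]
units [-1.67426051  0.02234293 -0.00692093]
```

Call:
apply_moves([
  {"tx":0.05,"ty":0,"tz":0,"ax":0,"ay":0,"az":0},
  {"tx":0,"ty":0,"tz":0,"ax":0,"ay":0,"az":0},
])

```text
time_s: 10.38
ee_pos: [0.6361, 0.0358, 0.2371]
eef_rot: [-3.141, 0.005, 0.773]
force: [-16.8, -15.1, 14.8]
grip_width: 0.0007
grip_force: 13.8
```

```bash
python3 to.py .6 0 .2375
python3 - <<'E'
from h import *
c=camera("wrist");cv2.imwrite("pics/w3.png",cv2.convertScaleAbs(cv2.resize(c["pixels"][20:220,230:410,::-1],None,fx=3,fy=3,interpolation=cv2.INTER_CUBIC),alpha=1.5))
E
```

```text
10.375 [0.6360972  0.03580841 0.23714776] [-179.99148114    0.26919955   44.26226988] force tool [-22.6090367   -0.92979136 -14.71447752] grip 0.0006506816745571753 [-0.    0.66  1.4  -0.    1.08  0.8 ]
units [-1.69481503  0.01501487 -0.00378057]
```

View pics/w3.png

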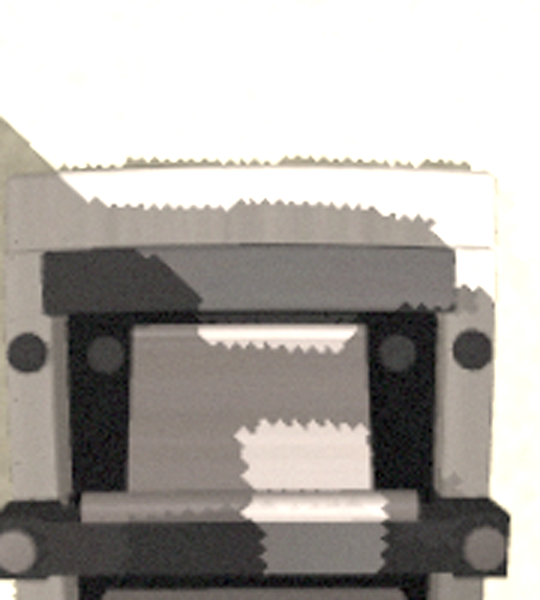

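The nose is flush with the stop face across its width (v≈315), and the push force rises with no further travel. I'll ease most of the push while staying pressed, then rise.

Call:
apply_moves([
  {"tx":-0.05,"ty":0,"tz":0,"ax":0,"ay":0,"az":0},
  {"tx":0,"ty":0,"tz":0,"ax":0,"ay":0,"az":0},
])

```text
time_s: 10.68
ee_pos: [0.6354, 0.0354, 0.2372]
eef_rot: [3.141, 0.001, 0.773]
force: [-8.1, -8.2, 8.5]
grip_width: 0.0005
grip_force: 9.0
```

```bash
python3 to.py .6 0 .2375
```

```text
10.675 [0.63541673 0.03543545 0.23715844] [1.79951327e+02 8.49032607e-02 4.42677262e+01] force tool [-11.5595107    0.20381461  -8.44604555] grip 0.00046764883411322216 [-0.    0.66  1.4  -0.    1.08  0.8 ]
units [-1.66987506  0.02179182 -0.00889218]
```

Call:
apply_moves([
  {"tx":-0.01,"ty":0,"tz":-0.07,"ax":0,"ay":0,"az":0},
  {"tx":0,"ty":0,"tz":-0.07,"ax":0,"ay":0,"az":0},
  {"tx":0,"ty":0,"tz":-0.07,"ax":0,"ay":0,"az":0},
  {"tx":0,"ty":0,"tz":-0.1,"ax":0,"ay":0,"az":0},
  {"tx":-0.05,"ty":0,"tz":-0.1,"ax":0,"ay":0,"az":0},
  {"tx":-0.15,"ty":0,"tz":-0.2,"ax":0,"ay":0,"az":0},
  {"tx":-0.2,"ty":0,"tz":-0.4,"ax":0,"ay":0,"az":0},
  {"tx":0,"ty":0,"tz":-0.9,"ax":0,"ay":0,"az":0},
  {"tx":0,"ty":0,"tz":-0.9,"ax":0,"ay":0,"az":0},
  {"tx":0,"ty":0,"tz":-0.9,"ax":0,"ay":0,"az":0},
  {"tx":0,"ty":0,"tz":0,"ax":0,"ay":0,"az":0},
])

```text
time_s: 12.05
ee_pos: [0.6267, 0.0276, 0.3504]
eef_rot: [3.138, -0.003, 0.773]
force: [0.6, -0.3, -0.1]
grip_width: 0.0006
grip_force: 0.0
```

```bash
python3 to.py .6 0 .2375
python3 - <<'E'
from h import *
c=camera("wrist");w=cv2.resize(c["pixels"][20:220,230:410,::-1],None,fx=2.2,fy=2.2,interpolation=cv2.INTER_CUBIC)
s=cv2.resize(camera("top")["pixels"][95:205,235:335,::-1],(400,440),interpolation=cv2.INTER_CUBIC)
cv2.imwrite("pics/w4.png",cv2.convertScaleAbs(np.hstack([w,s]),alpha=1.5))
E
```

```text
12.05 [0.626688   0.02764536 0.3503771 ] [179.81319333  -0.19392244  44.28829415] force tool [0.20214097 0.65978227 0.06305272] grip 0.0006287737745592182 [-0.01  0.52  1.35  0.    1.27  0.78]
units [-1.29299781  0.02621741  3.75832063]
```

View pics/w4.png

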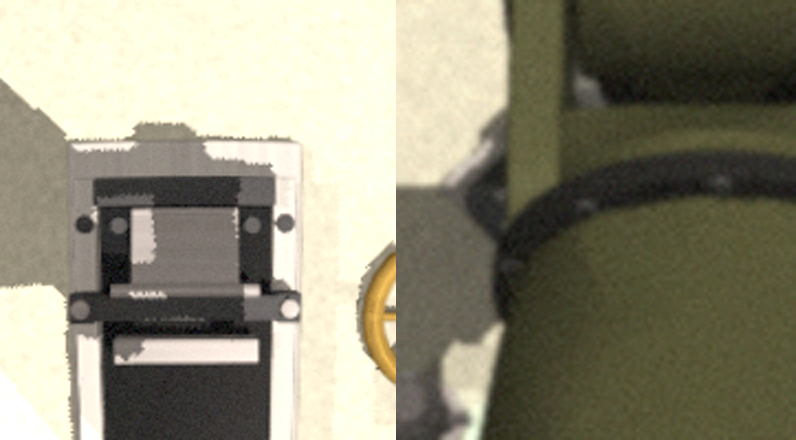

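The wrist view shows the door's black nose right up to the stop at v≈207, under the cross bar with the leaf on top. The raised bar (v≈350) is just short of the cross bar. The fingers are clear and there is no load on the wrist.

```bash
python3 -c "
from station import hand_in
print(hand_in())"
```

```text
the job is handed in; nothing more can be done
None
```

The door is clamped in its jig, pressed down and slid under the cross bar and leaf spring until its nose met the end stop. The arm is clear, and I handed the job in at about 12 s; no verdict came back.

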